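Clamp the amber pendant with the fine knob

ROBOT

A 6-joint arm with a two-finger parallel gripper is mounted at the origin on the work surface. World frame = base frame: x ahead of the robot, y to its left, z up, the work surface at z = 0. Lengths are in m, angles in rad, forces in N, time in s.
With the tool pointing down it reaches from about 0.35 to 0.775 m from the base axis. Payload 5.5 kg.
Tool frame: the origin (TCP) lies on the mounting face of the last link; the fingertips stand 173 mm ahead of it and the grasp point (between the pads) lies 155 mm ahead of it; z points along the fingers, y is the direction in which the jaws open and shut (so a half turn about z gives the same grasp; the last joint's range is limited). The gripper opens to 85 mm and grips with 20 to 120 N. Pads are 22 mm wide; open, the fingers measure 114 mm over their backs; the gripper's body (76 mm by 85 mm) begins 54 mm behind the grasp point. The pads swing forward as they close: fully open they stand 13 mm farther back than shut.
Start: joints at [1.062, 0.313, 0.046, 1.304, 0, 1.431], TCP at [0.207, 0.536, 0.405] pointing down, gripper open.
Joint ranges: [-2.76, 2.76], [-0.86, 1.69], [-1.03, 1.26], [-2.2, 2.34], [-1.47, 1.5], [-3.14, 3.14]. Speed limits (rad/s): [2.57, 2.57, 3.14, 3.14, 3.14, 3.14].

INTERFACE

Orientations are given as a unit quaternion [w, x, y, z].
In Python, from workcell import * gives the robot as it stands. The module is installed in compiled form; this text tells all that it offers.
- The arm moves only by the shell command python3 -m crank 'ROWS' [FORCE]. ROWS is JSON, a list of rows, each a list of 7 numbers: the shift along the tool's x, y, z in mm, then the turn, a rotation vector about the tool's x, y, z in degrees, then the opening, from 0 (shut) to 1 (fully open). A call has exactly 8 rows; each row shifts and turns the commanded pose from where the row before left it, along the tool's axes as they then stand; what a row does not reach is not made up. A row lasts 1/8 s, in which the tool goes at most 62.5 mm and 10.7 degrees, less where a joint would pass 70% of its speed; a pose out of reach is approached as far as the arm can. A call with a gripper value outside its range is refused whole. The fingers move at their own pace and stop on an object; FORCE is the grip in N (left out, the last holds). Time passes only in rows, so rows that do not move let the fingers close, or fill a call up. It gives the time, the measured TCP pose, the force and the opening at its end, in the units of the state.
- get_state(): the state, without advancing time (a new reading comes with each control period).
- read_camera(name): name is "scene" or "top"; returns the picture (480x640x3 uint8, blue, green, red); there is no depth.
- calibration(name): a dict with "fx", "fy", "cx", "cy" (pixels), "k1" (the pictures are not rectified: a ray, as slopes to the right and down, at radius r is drawn at 1 + k1 r^2 times it, then the intrinsics apply), "extrinsics" (4x4, takes a point from world to camera coordinates). Camera axes: x right, y down, z forward; pixel columns grow to the right and rows downward; lengths in m; the calibration is good to about 2 mm. A picture is of the moment at which its call begins. calibration takes no time and is no camera call.
- hand_in(): hands the job in, once; it reports no verdict.
The state is a dict: "clock": time; "joint_pos": joint angles; "qvel": joint speeds; "tau": joint torques, N m; "tcp_pos": TCP position; "orientation": TCP orientation; "wrist_force": force on the tool from outside, world axes, zero at the start; "ft_torque": the same for the moment, N m; "finger_gap": finger opening in m.
Only numpy, scipy, OpenCV 4.12 (cv2) and the standard library are available. Lean on these libraries where they do the work, as an engineer would, in place of code of your own. Each camera call takes 0.05 s, during which the arm holds its last target.

TASK

Lay the amber-yellow doughnut pendant flat on the bed of the small clamp, between its two orange pads, and let go of it. Then turn only the inner black knob clockwise until the pads hold the pendant snugly and gently, with a squeeze of about 10 newtons, and take the gripper away. The silver outer ring is set for the whole batch and must not turn, and the other pieces must be left as they lie.

Things in the scene. Friction and masses are not known exactly. Their poses are not given: they have to be found in the camera images.
- amber_disc: The pendant to clamp: amber-yellow doughnut-shaped stone pendant lying flat: 46 mm outer diameter, 12 mm hole, 14 mm thick, about 65 g; origin at the centre of its underside, z up. In one of the tray's three pendant places. Its mass varies by a third. It chips if squeezed with more than 25 N by the clamp's pad.
- clamp: Steel bench clamp, fixed; position and yaw vary. Origin on the table below the bed's centre; x axis runs from the knob tower to the back stop, z up. Base 215 x 100 x 14 mm, from x = -145 to +70 mm. Grey knob tower 76 x 78 mm, axis at x = -100 mm, y = 0, top 58 mm above the table. Nothing stands beside the bed in y.
- bed_center (a point): Centre of the top of the black rubber bed (74 x 64 mm), 20 mm above the table; axes as the clamp's. A pendant centred within 4 mm of it clears both pads. Orange back-stop pad, 30 mm wide (y), 17 mm high: its face is at x = +29 to +39 mm (exact setting differs each time, not reported). Gap between the pads at the start 58 to 70 mm.
- jaw_pad: Orange pad of the moving jaw, 30 mm wide (y), 17 mm high, 8 mm thick; origin at the centre of its face, 30 mm above the table, x axis towards the back stop. Sprung: 5 N per mm, yields as soon as it presses. The jaw advances 10 mm per rad of the inner knob, pushes the pendant along the bed and presses it on the back stop.
- knob_top (a point): Centre of the top face of the inner knob: black ribbed round plastic knob, 32 mm diameter, its side standing 32 mm high above the ring's flat top, axis vertical. Top 104 mm above the table. White mark on top.
- fine_knob (a joint): Angle of the inner knob, rad, 0 to 3; grows as it turns clockwise seen from above, which closes the jaw. It starts at 0 to 0.15; turning it about 1.2 to 2.4 rad brings the pads to the pendant, 0.2 rad more gives 10 N. It stays where it is left: friction torque 0.2 N m; the squeeze adds 0.01 N m per N (at rest, friction masks the level, but the rise against the free turn still shows).
- coarse_ring (a joint): Angle of the outer ring, rad, clockwise from above positive; starts at 0.3 to 1.3 and must stay there: it sets the back stop (2 mm per rad towards the jaw). It turns at 0.15 N m, so fingertips dragging on it move it.
- ring_mark (a point): Red mark on top of the outer ring, 29 mm from the axis. The ring is silver, ribbed, 64 mm in diameter and 14 mm high, right below the inner knob and concentric with it; its flat top is 72 mm above the table.
- tray: Fixed black velvet tray, 192 x 312 mm, dark wood rim 14 mm high and 10 mm wide, floor 6 mm above the table; origin at the centre of its underside. The three pendants lie in a row along its y axis, near x = -25 mm and y = -85, 0, +85 mm, in any order; smaller pieces lie near x = +60 mm.
- pale_disc: Pale green doughnut-shaped stone pendant lying flat: 46 mm outer diameter, 12 mm hole, 14 mm thick, about 65 g; origin at the centre of its underside, z up. Leave alone.
- dark_disc: Dark green doughnut-shaped stone pendant lying flat: 46 mm outer diameter, 12 mm hole, 14 mm thick, about 65 g; origin at the centre of its underside, z up. Leave alone.
- bead_green: Pale green barrel bead standing in the tray, 19 mm diameter, 20 mm high; origin at its underside. Leave alone.
- bead_milk: Milk-white barrel bead standing in the tray, 19 mm diameter, 20 mm high; origin at its underside. Leave alone.
- thumb_ring: Green thumb ring lying in the tray, 30 mm outer diameter, 10 mm high; origin at its underside. Leave alone.
- bangle: Pale green bangle lying on the table, 72 mm outer diameter, 12 mm high; origin at its underside. Leave alone.
- bench_brush: Hand brush, 150 mm long, lying on the table left of the clamp; origin at its underside. Leave alone.
There are look-alikes about, which are no part of the job. Of the things that look like the amber_disc, the larger one is meant.

How it is judged:
On the way, in this order (a step that is already met when the one before it is completed fails the run):
1. the amber pendant lies flat on the bed between the pads, let go and not yet squeezed (z of amber_disc in the frame of bed_center between -0.003 and 0.004 m and horizontal distance between amber_disc and bed_center below 0.022 m and y of amber_disc in the frame of bed_center between -0.008 and 0.008 m and angle between amber_disc's own z axis and vertical below 0.1 rad and contact force between amber_disc and the fingers below 0.1 N and contact force between amber_disc and jaw_pad below 2 N), for 0.2 s.
2. the jaw pad squeezes the pendant (contact force between amber_disc and jaw_pad above 5 N), for 0.2 s.
At the end, for the whole second after the job is handed in: The amber pendant lies flat (within 0.1 rad) and still on the bed, its centre within 22 mm of the bed's centre and 8 mm of the clamp's long axis, squeezed by the jaw pad with 5 to 17 N; the outer ring's red mark is within 3 mm (0.1 rad) of where it started (z of amber_disc in the frame of bed_center between -0.003 and 0.004 m and horizontal distance between amber_disc and bed_center below 0.022 m and y of amber_disc in the frame of bed_center between -0.008 and 0.008 m and angle between amber_disc's own z axis and vertical below 0.1 rad and contact force between amber_disc and jaw_pad between 5 and 17 N and distance of ring_mark from where it was at the start of the episode below 0.003 m and linear speed of amber_disc below 0.01 m/s); the robot touches nothing.
It fails at once if the outer ring is turned: its red mark moves more than 4 mm (distance of ring_mark from where it was at the start of the episode above 0.004 m).
It fails at once if the jaw pad squeezes the pendant with more than 25 N (contact force between amber_disc and jaw_pad above 25 N).
It fails at once if another piece is moved more than 20 mm (distance of any of pale_disc, dark_disc, bead_green, bead_milk, thumb_ring, bangle, bench_brush from where it was at the start of the episode above 0.02 m).
It also fails if it takes over 72 s, if anything falls off the work surface, if the arm or the gripper's body presses on something with over 40 N, if the wrist force passes 120 N, or if a joint passes its speed limit or range.

## Working session

There is one attempt and no reset: what is moved stays moved. The work goes in short steps, Python scripts to look and compute and a shell command to move; the robot and the scene stay as the last step left them, time stands still between calls to the robot, and variables do not carry over. Pictures are saved under pics/ and viewed, and the job is handed in when it is done.

```bash
mkdir -p pics
python3 - <<'E'
from workcell import *
import cv2
for n in ("scene","top"):
    im=read_camera(n); cv2.imwrite(f"pics/{n}0.png",im); print(n,calibration(n))
print(get_state())
E
```

```text
scene {'fx': 577.1901747727118, 'fy': 577.1901747727118, 'cx': 334.9974759874198, 'cy': 239.01941820858272, 'k1': -0.06440844514273851, 'extrinsics': array([[-0.67855591,  0.73436458,  0.0164479 ,  0.41422481],
       [ 0.61637926,  0.58143116, -0.53105029, -0.33669551],
       [-0.39954785, -0.35020917, -0.84718065,  1.52629487],
       [ 0.        ,  0.        ,  0.        ,  1.        ]])}
top {'fx': 460.33124729589804, 'fy': 460.33124729589804, 'cx': 317.2417339802511, 'cy': 241.3033005656848, 'k1': 0.02771971617386825, 'extrinsics': array([[-0.0701905 , -0.99753263,  0.00139134,  0.03190157],
       [-0.974882  ,  0.06830103, -0.21199072,  0.61486239],
       [ 0.21137263, -0.01623613, -0.97727069,  0.86997001],
       [ 0.        ,  0.        ,  0.        ,  1.        ]])}
{'clock': 0.1, 'joint_pos': array([ 1.06239215e+00,  3.13948928e-01,  4.50693283e-02,  1.30360672e+00,
       -1.84354627e-05,  1.43119279e+00]), 'qvel': array([ 0.00107028, -0.00148777,  0.00289525, -0.00068698, -0.00018928,
       -0.00036548]), 'tau': array([ 2.32131133e-03, -4.81728244e+01,  2.99242419e+01,  1.27469216e-02,
       -1.58956382e-04,  2.11590327e-05]), 'tcp_pos': array([0.20721056, 0.53617374, 0.40387485]), 'orientation': array([-2.60278220e-04,  1.83356982e-01,  9.83046033e-01, -8.03962541e-04]), 'wrist_force': array([ 0.49578904, -0.8699503 , -0.07600743]), 'ft_torque': array([ 0.02627501, -0.02017269,  0.00759208]), 'finger_gap': 0.08527098481913196}
```

View pics/scene0.png

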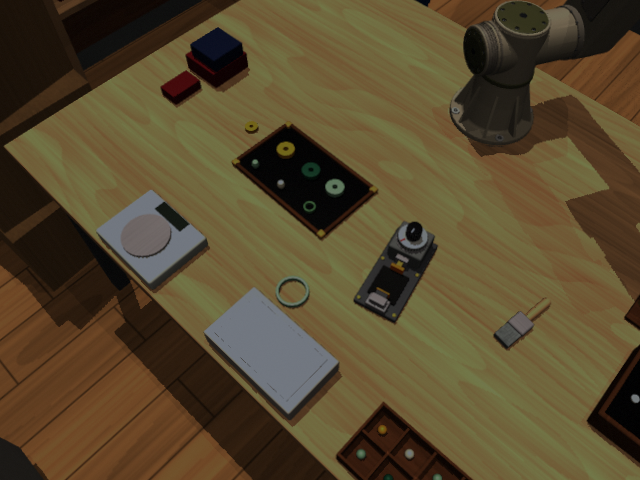

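View pics/top0.png

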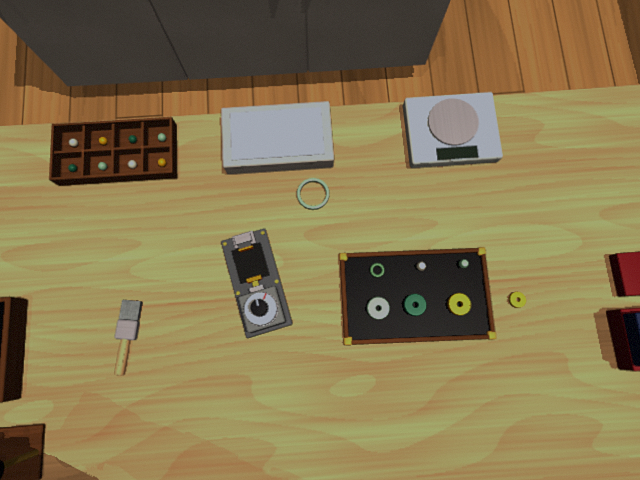

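Both views show the same layout. The candidates for the amber disc in the top view are the yellow doughnut in the tray (459,304), the small yellow doughnut outside the tray (517,299), and the amber beads in the compartment box (103,141) and (161,162). The larger doughnut, the one in the tray, is the one meant. I'll crop in to check it and measure.

```bash
cat > h.py <<'E'
import numpy as np, cv2
from workcell import calibration
def ray(n,u,v):
    c=calibration(n); x=(u-c['cx'])/c['fx']; y=(v-c['cy'])/c['fy']
    a,b=x,y
    for _ in range(20):
        s=1+c['k1']*(a*a+b*b); a,b=x/s,y/s
    E=c['extrinsics']; R=E[:3,:3]; return -R.T@E[:3,3], R.T@np.array([a,b,1])
def p2w(n,u,v,z):
    o,d=ray(n,u,v); return o+d*(z-o[2])/d[2]
def w2p(n,P):
    c=calibration(n);E=c['extrinsics'];q=E[:3,:3]@np.asarray(P)+E[:3,3]
    a,b=q[0]/q[2],q[1]/q[2];s=1+c['k1']*(a*a+b*b)
    return np.array([c['fx']*a*s+c['cx'],c['fy']*b*s+c['cy']])
E
python3 - <<'E'
from h import *
t=cv2.imread('pics/top0.png'); s=cv2.imread('pics/scene0.png')
def crop(im,u,v,w,h,k,name): cv2.imwrite(name,cv2.resize(im[v:v+h,u:u+w],None,fx=k,fy=k,interpolation=cv2.INTER_CUBIC))
crop(t,215,220,90,125,4.7,'pics/c_clamp.png') 
crop(t,335,240,200,110,4,'pics/c_tray.png')
crop(s,345,210,100,115,5,'pics/s_clamp.png')
for n,im in (('top',t),('scene',s)):
    hsv=cv2.cvtColor(im,cv2.COLOR_BGR2HSV)
    m=cv2.inRange(hsv,(20,170,110),(35,255,255))
    k,l,st,ce=cv2.connectedComponentsWithStats(m)
    for i in range(1,k):
        if st[i,4]>25: print(n,st[i],ce[i],p2w(n,*ce[i],0.02))
E
```

```text
top [ 99 137   7   7  34] [102.08823529 139.58823529] [0.88985384 0.44906658 0.02      ]
top [158 158   7   7  33] [161.03030303 161.21212121] [0.83017582 0.31944253 0.02      ]
top [247 275  14   7  53] [253.67924528 278.35849057] [0.5555288  0.12651122 0.02      ]
top [449 293  22  21 200] [459.685 300.92 ] [ 0.47884508 -0.2974667   0.02      ]
top [510 292  16  16 161] [517.57142857 298.77018634] [ 0.47520386 -0.41687625  0.02      ]
scene [245 121  13   9  67] [250.58208955 125.05970149] [ 0.48177872 -0.41144092  0.02      ]
scene [277 142  17  13 124] [285.20967742 148.00806452] [ 0.4751654  -0.29283704  0.02      ]
scene [380 426   5   6  26] [382.  428.5] [0.83085496 0.32214559 0.02      ]
```

View pics/c_clamp.png

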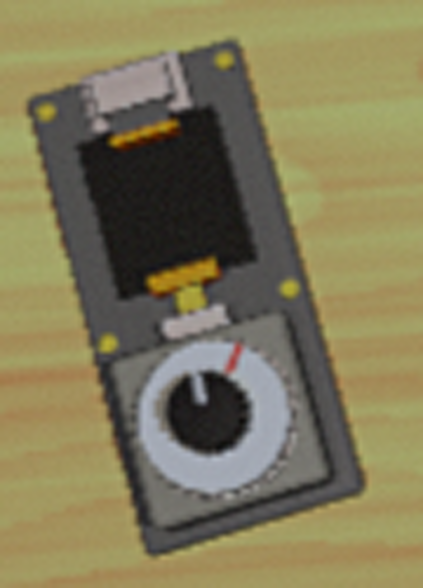

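View pics/c_tray.png

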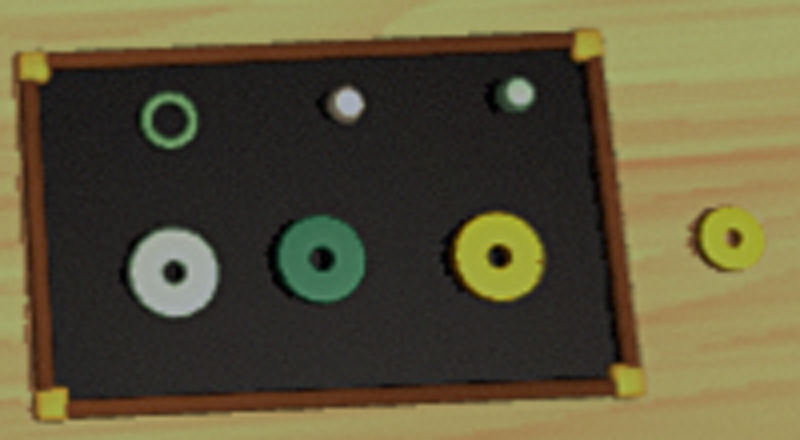

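View pics/s_clamp.png

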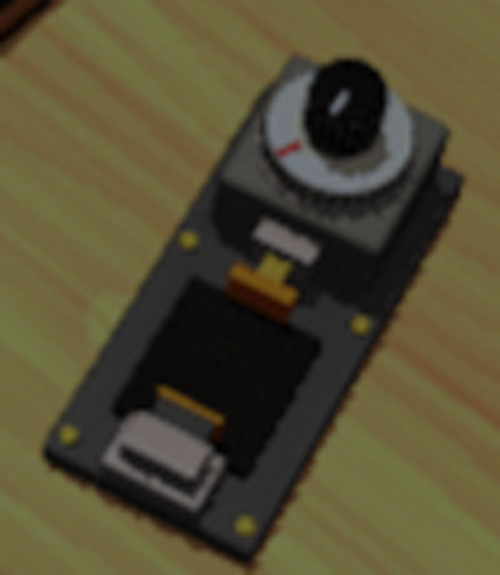

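Run:
```python
from h import *
from scipy.optimize import least_squares
T=lambda U,V:np.array([(U+.5)/4.7-.5+215,(V+.5)/4.7-.5+220])
S=lambda U,V:np.array([(U+.5)/5-.5+345,(V+.5)/5-.5+210])
K=[('top',T(80,147),(.037,.032,.02)),('top',T(215,105),(.037,-.032,.02)),('top',T(257,262),(-.037,-.032,.02)),('top',T(120,298),(-.037,.032,.02)),
('top',T(110,362),(-.062,.039,.058)),('top',T(287,308),(-.062,-.039,.058)),('top',T(330,478),(-.138,-.039,.058)),('top',T(157,528),(-.138,.039,.058)),
('top',T(208,410),(-.1,0,.104)),('top',T(215,417),(-.1,0,.072)),
('scene',S(115,410),(.037,-.032,.02)),('scene',S(240,478),(.037,.032,.02)),('scene',S(190,280),(-.037,-.032,.02)),('scene',S(320,345),(-.037,.032,.02)),
('scene',S(295,58),(-.138,-.039,.058)),('scene',S(448,130),(-.138,.039,.058)),('scene',S(385,240),(-.062,.039,.058)),('scene',S(220,175),(-.062,-.039,.058)),
('scene',S(346,93),(-.1,0,.104))]
def f(p,K):
    c,s=np.cos(p[2]),np.sin(p[2]); r=[]
    for n,uv,P in K:
        r+=list(w2p(n,(p[0]+c*P[0]-s*P[1],p[1]+s*P[0]+c*P[1],P[2]))-uv)
    return np.array(r)
for nm,KK in (('all',K),('top',[k for k in K if k[0]=='top']),('scene',[k for k in K if k[0]=='scene'])):
    r=least_squares(f,[.55,.12,.2],args=(KK,),loss='soft_l1'); p=r.x
    c,s=np.cos(p[2]),np.sin(p[2]); print(nm,p,np.degrees(p[2]),'knob',p[0]-.1*c,p[1]-.1*s); print(np.round(f(p,KK).reshape(-1,2),1).tolist())
# amber
for n,(u,v),w in (('top',(459,304),18),('scene',(285,149),14)):
    im=cv2.imread(f'pics/{n}0.png'); hsv=cv2.cvtColor(im,cv2.COLOR_BGR2HSV)
    m=np.zeros(im.shape[:2],np.uint8); m[v-w:v+w,u-w:u+w]=cv2.inRange(hsv,(18,110,60),(38,255,255))[v-w:v+w,u-w:u+w]
    cs,_=cv2.findContours(m,0,1); cc=max(cs,key=cv2.contourArea); e=cv2.fitEllipse(cc); print(n,e,p2w(n,*e[0],.02),p2w(n,*e[0],.013))
# tray orientation
for q in ((35,68),(588,45),(628,380),(51,403)):
    print(p2w('top',(q[0]+.5)/4-.5+335,(q[1]+.5)/4-.5+240,.014))
for q in ((170,270),(320,258),(497,255),(345,104),(518,93),(169,120)):
    print(p2w('top',(q[0]+.5)/4-.5+335,(q[1]+.5)/4-.5+240,.02))
```

```text
all [0.58826058 0.13261093 0.22201195] 12.720348000846798 knob 0.4907149374952625 0.11059166882189635
[[-0.6, 0.1], [-0.2, 0.6], [0.2, 0.2], [-0.2, 1.3], [-1.4, -1.7], [-1.4, -1.4], [-0.2, -0.8], [-1.7, 0.2], [-1.3, -0.9], [-0.7, -1.2], [-1.1, -2.6], [0.9, -2.4], [0.1, -2.8], [0.5, -2.7], [-1.1, -2.7], [0.4, -1.9], [-2.1, 2.2], [-1.9, -0.8], [-0.2, -1.2]]
top [0.58719862 0.13128913 0.22515299] 12.900316083777257 knob 0.48972262040806896 0.10896357806195209
[[0.0, 0.6], [0.4, 1.0], [0.9, 0.6], [0.5, 1.8], [-0.6, -1.2], [-0.7, -1.0], [0.7, -0.5], [-0.8, 0.7], [-0.4, -0.5], [0.1, -0.8]]
scene [0.59153821 0.13643876 0.22167306] 12.700931018818785 knob 0.4939851175314614 0.11445255630429071
[[-0.8, -0.5], [1.3, -0.2], [0.5, -0.8], [0.9, -0.6], [-0.7, -0.8], [0.9, 0.0], [-1.6, 4.3], [-1.5, 1.2], [0.3, 0.8]]
top ((459.4551696777344, 303.72613525390625), (21.73249053955078, 23.013389587402344), 126.49118041992188) [ 0.47314618 -0.29619968  0.02      ] [ 0.47354976 -0.29838715  0.013     ]
scene ((285.28192138671875, 148.4424285888672), (13.341658592224121, 17.468780517578125), 87.26754760742188) [ 0.47603171 -0.29170354  0.02      ] [ 0.47202518 -0.29632414  0.013     ]
[ 0.58955888 -0.06536174  0.014     ]
[ 0.58148061 -0.36030605  0.014     ]
[ 0.40665704 -0.35481233  0.014     ]
[ 0.41518505 -0.05914065  0.014     ]
[ 0.47783721 -0.12582689  0.02      ]
[ 0.47863472 -0.20382648  0.02      ]
[ 0.4739435 -0.2951069  0.02     ]
[ 0.55789847 -0.22629444  0.02      ]
[ 0.55744091 -0.31769112  0.02      ]
[ 0.55585012 -0.13301039  0.02      ]
```

The crop confirms that the tray doughnut at (459,304) is the larger one, about 23 px across against 16 px for the one at (517,299). The two cameras disagree by about 5 mm, so I'll check that against the gripper in view. Moving above the amber disc now.

```bash
python3 -m crank '[[0,0,0,0,0,-10.4,0.76],[0,0,0,0,0,-10.4,0.76],[-18,-56,0,0,0,0,0.76],[-18,-56,0,0,0,0,0.76],[-18,-56,0,0,0,0,0.76],[-18,-56,0,0,0,0,0.76],[-18,-56,0,0,0,0,0.76],[-18,-56,0,0,0,0,0.76]]'; python3 -m crank '[[-18,-56,0,0,0,0,0.76],[-18,-56,0,0,0,0,0.76],[-18,-56,0,0,0,0,0.76],[-18,-56,0,0,0,0,0.76],[-18,-56,0,0,0,0,0.76],[-18,-56,0,0,0,0,0.76],[-18,-56,0,0,0,0,0.76],[-18,-56,0,0,0,0,0.76]]'
```

```text
clock: 1.1
tcp_pos: [0.3133, 0.198, 0.4045]
orientation: [0.0, 0.003, 1.0, 0.0]
wrist_force: [1.4, 0.3, 0.2]
finger_gap: 0.0647
clock: 2.1
tcp_pos: [0.4549, -0.2511, 0.4043]
orientation: [-0.0, 0.003, 1.0, 0.0]
wrist_force: [1.0, 0.1, -0.7]
finger_gap: 0.0648
```

```bash
python3 -m crank '[[-10,-22,0,0,0,0,0.76],[-9.5,-22,0,0,0,0,0.76],[0,0,40,0,0,0,0.76],[0,0,40,0,0,0,0.76],[0,0,40,0,0,0,0.76],[0,0,20,0,0,0,0.76],[0,0,10,0,0,0,0.76],[0,0,0,0,0,0,0.76]]'
python3 - <<'E'
from workcell import *
from h import *
print(get_state()['tcp_pos'])
t=read_camera('top');s=read_camera('scene')
cv2.imwrite('pics/t1.png',t);cv2.imwrite('pics/s1.png',s)
tc=t[220:370,360:560];sc=s[60:220,200:400]
cv2.imwrite('pics/m1.png',np.hstack([cv2.resize(tc,(400,300),interpolation=2),cv2.resize(sc,(375,300),interpolation=2)]))
E
```

```text
clock: 3.1
tcp_pos: [0.4739, -0.2931, 0.2542]
orientation: [-0.0, 0.003, 1.0, 0.0]
wrist_force: [-0.2, -0.3, 0.8]
finger_gap: 0.0648
[ 0.47388396 -0.29306562  0.2542251 ]
```

View pics/m1.png

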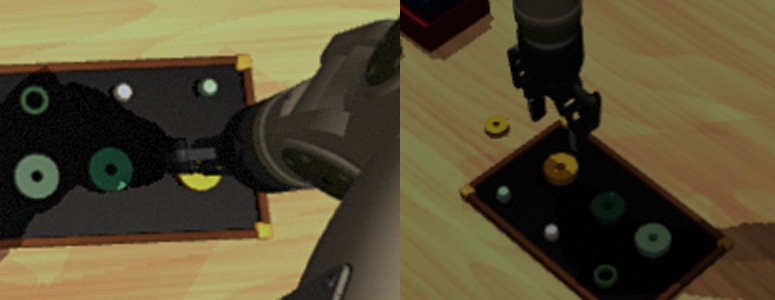

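The top view shows the fingers straddling the amber disc, which is partly hidden at about (460,308). The scene view shows it lined up as well. Descending and gripping.

```bash
python3 -m crank '[[0,-3,25,0,0,0,0.76],[0,0,20,0,0,0,0.76],[0,0,15,0,0,0,0.76],[0,0,9,0,0,0,0.76],[0,0,5,0,0,0,0.76],[0,0,0,0,0,0,0.76],[0,0,0,0,0,0,0.45],[0,0,0,0,0,0,0.45]]' 25
python3 - <<'E'
from workcell import *
from h import *
s=read_camera('scene');t=read_camera('top')
sc=s[90:200,220:360];tc=t[250:350,400:530]
cv2.imwrite('pics/m2.png',np.hstack([cv2.resize(sc,(382,300),interpolation=2),cv2.resize(tc,(390,300),interpolation=2)]))
print(get_state()['tcp_pos'])
E
```

```text
clock: 4.2
tcp_pos: [0.4743, -0.2964, 0.1815]
orientation: [0.0, 0.003, 1.0, -0.0]
wrist_force: [0.4, 1.0, 3.7]
finger_gap: 0.0441
[ 0.47425634 -0.29634741  0.18145494]
```

View pics/m2.png

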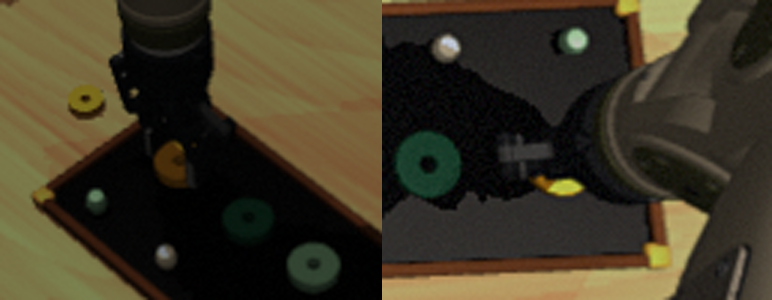

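```bash
python3 -m crank '[[0,0,0,0,0,0,0.3],[0,0,0,0,0,0,0.3],[0,0,0,0,0,0,0.3],[0,0,0,0,0,0,0.3],[0,0,-5,0,0,0,0.3],[0,0,-10,0,0,0,0.3],[0,0,-30,0,0,0,0.3],[0,0,-40,0,0,0,0.3]]' 30
python3 - <<'E'
from workcell import *
from h import *
s=read_camera('scene');t=read_camera('top')
cv2.imwrite('pics/s3.png',s);cv2.imwrite('pics/t3.png',t)
sc=s[50:170,220:360];tc=t[240:360,400:540]
cv2.imwrite('pics/m3.png',np.hstack([cv2.resize(sc,(400,343),interpolation=2),cv2.resize(tc,(400,343),interpolation=2)]))
st=get_state();print(st['tcp_pos'],st['finger_gap'],st['wrist_force'],st['ft_torque'])
E
```

```text
clock: 5.3
tcp_pos: [0.4736, -0.2959, 0.266]
orientation: [-0.001, 0.003, 1.0, 0.001]
wrist_force: [-0.0, -0.4, -0.9]
finger_gap: 0.0439
[ 0.47548029 -0.29737052  0.27062948] 0.043770118322146535 [ 0.84546765 -0.64401539 -0.39790935] [-0.01257015 -0.07880961  0.00677528]
```

View pics/m3.png

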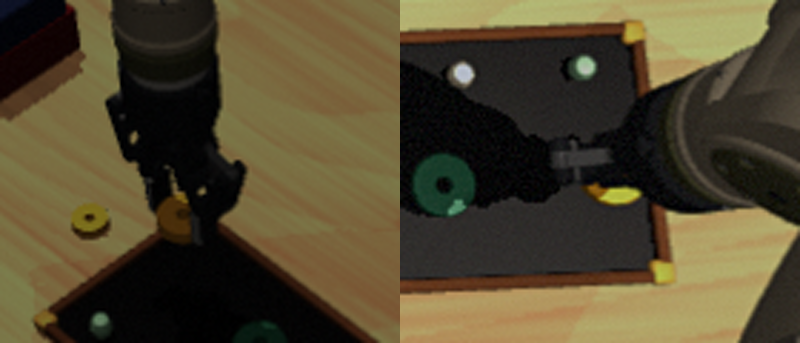

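Run:
```python
from h import *
o=[]
for n,(u0,v0) in (('scene',(240,70)),('top',(420,250))):
    im=cv2.imread('pics/%s3.png'%n[0]); c=im[v0:v0+80,u0:u0+80]; c=cv2.convertScaleAbs(cv2.resize(c,(390,390),interpolation=2),alpha=1.6); d=c.copy()
    for dx,col in ((0,(0,255,0)),(-.01,(255,0,255))):
        for z in (.2706-.1755+.014,.2706-.1755):
            P=[w2p(n,(.4755+dx+.023*np.cos(a),-.297+.023*np.sin(a),z)) for a in np.linspace(0,6.3,60)]
            cv2.polylines(d,[((np.array(P)-(u0,v0)+.5)*390/80).astype(int)],True,col,1)
    o+=[np.vstack([c,d])]
cv2.imwrite('pics/m4.png',cv2.resize(np.hstack(o),(600,600)))
```

```text
(no output)
```

View pics/m4.png

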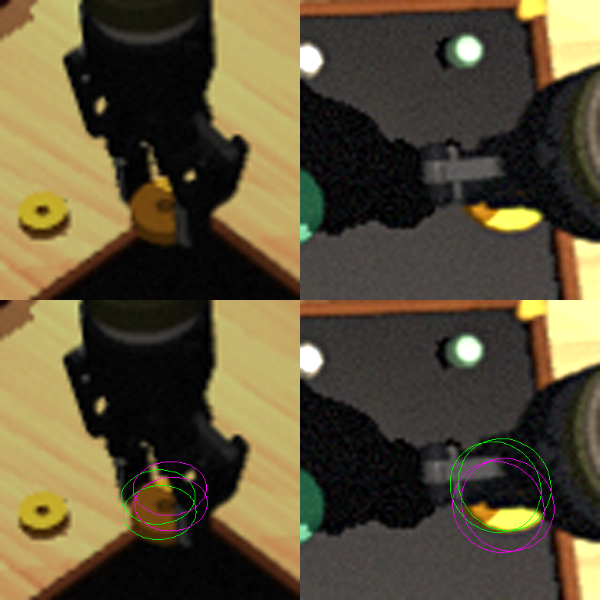

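The overlay shows the held disc at about (282,127) in the scene view and matching the top view. It sits centred in the fingers and the scene camera carries most of the bias. Next I'll refine where the bed and pads are.

Run:
```python
from h import *
im=cv2.imread('pics/top0.png')
# rectify: clamp-frame orthophotos at z=.0385 and z=.02, 5px/mm... from top camera
x0,y0,th=.588,.132,.2235
c,s=np.cos(th),np.sin(th)
def ortho(z,k=5,X=(-60,60),Y=(-40,40)):
    out=np.zeros(((X[1]-X[0])*k,(Y[1]-Y[0])*k,2),np.float32)
    for i in range(out.shape[0]):
        for j in range(out.shape[1]):
            X_=(X[1]-i/k)/1e3;Y_=(Y[1]-j/k)/1e3
            out[i,j]=w2p_(x0+c*X_-s*Y_,y0+s*X_+c*Y_,z)
    return cv2.remap(im,out,None,cv2.INTER_CUBIC)
from workcell import calibration
C=calibration('top');E=C['extrinsics']
def w2p_(x,y,z):
    q=E[:3,:3]@np.array([x,y,z])+E[:3,3];a,b=q[0]/q[2],q[1]/q[2];r=1+C['k1']*(a*a+b*b)
    return C['fx']*a*r+C['cx'],C['fy']*b*r+C['cy']
o=[]
for z in (.0385,.02):
    m=cv2.convertScaleAbs(ortho(z),alpha=1.5)
    for g in range(-60,61,10):
        i=(60-g)*5; cv2.line(m,(0,i),(8,i),(0,255,0),1); cv2.putText(m,str(g),(10,i+4),0,.35,(0,255,0),1)
    for g in range(-40,41,10):
        j=(40-g)*5; cv2.line(m,(j,592),(j,600),(0,255,0),1)
    cv2.line(m,(200,0),(200,600),(255,255,0),1)
    o.append(m)
cv2.imwrite('pics/ortho.png',np.hstack(o)[:600])
print('cam',-E[:3,:3].T@E[:3,3])
```

```text
cam [0.41776961 0.00395207 0.98049693]
```

View pics/ortho.png

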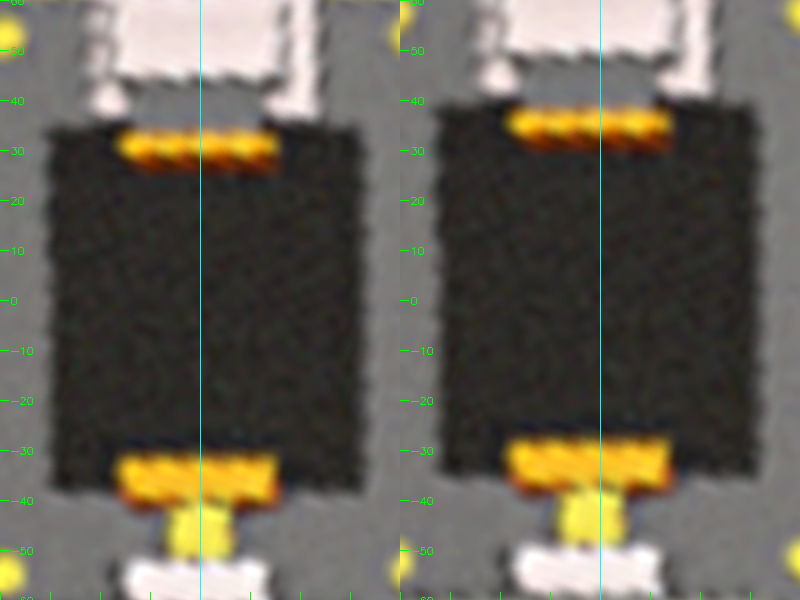

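```bash
python3 -m crank '[[0,0,0,0,0,-6.6,0.3],[0,0,0,0,0,-6.5,0.3],[-25,47,0,0,0,0,0.3],[-25,47,0,0,0,0,0.3],[-25,47,0,0,0,0,0.3],[-25,47,0,0,0,0,0.3],[-25,47,0,0,0,0,0.3],[-25,47,0,0,0,0,0.3]]'; python3 -m crank '[[-25,47,0,0,0,0,0.3],[-20,40,0,0,0,0,0.3],[-10,23,0,0,0,0,0.3],[0,0,0,0,0,0,0.3],[0,0,0,0,0,0,0.3],[0,0,0,0,0,0,0.3],[0,0,0,0,0,0,0.3],[0,0,0,0,0,0,0.3]]'
cat > d.py <<'E'
import sys
from workcell import *
import numpy as np
s=get_state();w,x,y,z=s['orientation'];p=s['tcp_pos']
from scipy.spatial.transform import Rotation as R
M=R.from_quat([x,y,z,w]).as_matrix();t=np.array(list(map(float,sys.argv[1:4])))
print('pos',p,'delta tool mm',np.round(M.T@(t-p)*1e3,1),'yaw tool x',np.degrees(np.arctan2(M[1,0],M[0,0])),'tilt',M[:,2],'gap',s['finger_gap'],'q',np.round(s['joint_pos'],3),'F',s['wrist_force'],s['ft_torque'])
E
python3 d.py .589 .1322 .2
```

```text
clock: 6.4
tcp_pos: [0.5581, 0.0137, 0.2655]
orientation: [-0.0, -0.111, 0.994, 0.0]
wrist_force: [0.5, 0.5, -0.8]
finger_gap: 0.0437
clock: 7.4
tcp_pos: [0.5873, 0.1308, 0.2658]
orientation: [0.0, -0.111, 0.994, 0.0]
wrist_force: [0.9, -0.2, -0.5]
finger_gap: 0.0439
pos [0.58732758 0.13079426 0.2658152 ] delta tool mm [-1.9  1.  65.8] yaw tool x -167.28785886499608 tilt [ 1.64575306e-04  7.15497569e-05 -9.99999984e-01] gap 0.04385527880439792 q [ 0.086  0.437 -0.121  1.012  0.    -0.136] F [ 0.90797484 -0.1875961  -0.45176869] [ 0.03200634  0.0331524  -0.01587904]
```

```bash
python3 -m crank '[[-2,1,20,0,0,0,0.3],[0,0,20,0,0,0,0.3],[0,0,15,0,0,0,0.3],[0,0,8,0,0,0,0.3],[0,0,3,0,0,0,0.3],[0,0,0,0,0,0,0.3],[0,0,0,0,0,0,0.3],[0,0,0,0,0,0,0.3]]'; python3 d.py .589 .1322 .1955;  python3 - <<'E'
from workcell import *
from h import *
s=read_camera('scene');t=read_camera('top')
cv2.imwrite('pics/s5.png',s);cv2.imwrite('pics/t5.png',t)
sc=s[190:320,330:460];tc=t[210:340,200:330]
cv2.imwrite('pics/m5.png',cv2.convertScaleAbs(np.hstack([cv2.resize(sc,(400,400),interpolation=2),cv2.resize(tc,(400,400),interpolation=2)]),alpha=1.5))
E
```

```text
clock: 8.4
tcp_pos: [0.5892, 0.1329, 0.2003]
orientation: [0.001, -0.111, 0.994, 0.0]
wrist_force: [-0.3, 0.1, -1.0]
finger_gap: 0.0441
pos [0.58924837 0.13289043 0.20025935] delta tool mm [ 0.4 -0.6  4.8] yaw tool x -167.22874594953475 tilt [ 1.00770376e-03  2.02284964e-04 -9.99999472e-01] gap 0.04413451722278538 q [ 0.089  0.501 -0.197  0.872  0.    -0.134] F [-0.29819501  0.10309818 -0.95027184] [-0.00280497 -0.05166473  0.07103772]
```

View pics/m5.png

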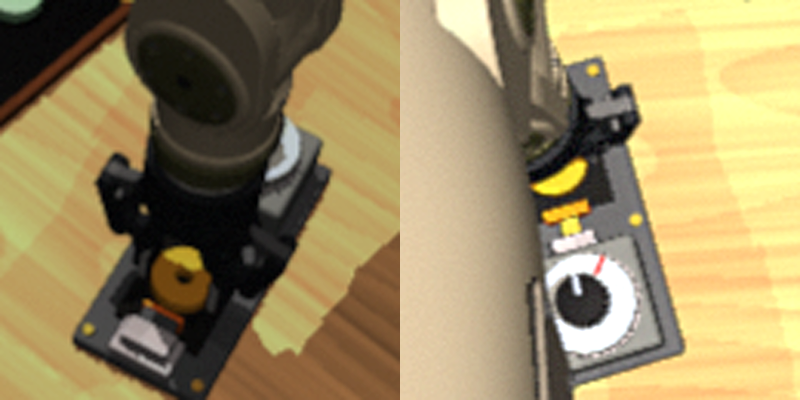

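The scene view shows the disc between the pads, with the amber centred near (388,280). The top view shows clear space between the disc and the orange jaw pad. Lowering the last few mm and releasing.

```bash
python3 -m crank '[[0,-0.5,2,0,0,0,0.3],[0,0,2,0,0,0,0.3],[0,0,0.5,0,0,0,0.3],[0,0,0,0,0,0,0.3],[0,0,0,0,0,0,0.3],[0,0,0,0,0,0,0.76],[0,0,0,0,0,0,0.76],[0,0,0,0,0,0,0.76]]'; python3 d.py .589 .1322 .1955; python3 -m crank '[[0,0,-10,0,0,0,0.76],[0,0,-30,0,0,0,0.76],[0,0,-40,0,0,0,0.76],[0,0,-40,0,0,0,0.76],[25,0,0,0,0,-9.5,0.76],[25,0,0,0,0,-9.5,0.76],[25,0,0,0,0,0,0.76],[20,0,0,0,0,0,0.76]]';python3 d.py .4915 .11 .26
```

```text
clock: 9.5
tcp_pos: [0.5891, 0.1324, 0.1949]
orientation: [-0.0, -0.111, 0.994, 0.0]
wrist_force: [-0.3, -0.4, 0.3]
finger_gap: 0.0649
pos [0.58912401 0.13235737 0.19490569] delta tool mm [ 0.2 -0.1 -0.6] yaw tool x -167.2327456329243 tilt [-2.83670465e-04  1.26301061e-04 -9.99999952e-01] gap 0.06490270809471911 q [ 0.088  0.506 -0.202  0.862  0.    -0.135] F [-0.32041726 -0.41210843  0.31854174] [-0.06814124 -0.02737896 -0.01671616]
clock: 10.5
tcp_pos: [0.5025, 0.0934, 0.316]
orientation: [0.0, -0.274, 0.962, -0.0]
wrist_force: [0.8, 0.2, 1.3]
finger_gap: 0.0649
pos [0.50248476 0.09335678 0.31601217] delta tool mm [ 0.6 20.  56. ] yaw tool x -148.22188407419213 tilt [ 8.11234566e-04  4.49734355e-05 -9.99999670e-01] gap 0.06489272090645251 q [ 0.027  0.236 -0.281  1.053  0.    -0.528] F [0.78965225 0.18868181 1.3200351 ] [-0.00811543 -0.02710215  0.02497038]
```

Run:
```python
from h import *
from workcell import read_camera
im=cv2.imread('pics/top0.png')
def ortho(im,n,cx,cy,z,k=8,h=40):
    g=np.arange(-h,h,1/k)/1e3
    mp=np.array([[w2p(n,(cx-a,cy-b,z)) for b in g] for a in g],np.float32)
    m=cv2.remap(im,mp,None,cv2.INTER_CUBIC); return cv2.convertScaleAbs(m,alpha=1.4)
o=[]
for z,r in ((.072,32),(.104,16)):
    m=ortho(im,'top',.4905,.1095,z,k=5)
    cv2.circle(m,(200,200),r*5,(0,255,0),1);cv2.line(m,(190,200),(210,200),(0,255,0));cv2.line(m,(200,190),(200,210),(0,255,0)); o.append(m)
cv2.imwrite('pics/k1.png',np.hstack(o))
s=read_camera('scene');cv2.imwrite('pics/s6.png',s)
sc=s[200:330,330:460];cv2.imwrite('pics/m6.png',cv2.convertScaleAbs(cv2.resize(sc,(500,500),interpolation=2),alpha=1.5))
```

```text
Traceback (most recent call last):
  File "h.py", line 12, in w2p
    c=calibration(n);E=c['extrinsics'];q=E[:3,:3]@np.asarray(P)+E[:3,3]
ValueError: time passes only in moves, steps and waits
```

```bash
sed -i 's/^from workcell import calibration/import functools, workcell\ncalibration=functools.lru_cache(None)(workcell.calibration)/' h.py
python3 - <<'E'
from h import *
from workcell import read_camera
im=cv2.imread('pics/top0.png')
def ortho(im,n,cx,cy,z,k=8,h=40):
    g=np.arange(-h,h,1/k)/1e3
    mp=np.array([[w2p(n,(cx-a,cy-b,z)) for b in g] for a in g],np.float32)
    m=cv2.remap(im,mp,None,cv2.INTER_CUBIC); return cv2.convertScaleAbs(m,alpha=1.4)
o=[]
for z,r in ((.072,32),(.104,16)):
    m=ortho(im,'top',.4905,.1095,z,k=5)
    cv2.circle(m,(200,200),r*5,(0,255,0),1);cv2.line(m,(190,200),(210,200),(0,255,0));cv2.line(m,(200,190),(200,210),(0,255,0)); o.append(m)
cv2.imwrite('pics/k1.png',np.hstack(o))
s=read_camera('scene');cv2.imwrite('pics/s6.png',s)
sc=s[200:330,330:460];cv2.imwrite('pics/m6.png',cv2.convertScaleAbs(cv2.resize(sc,(500,500),interpolation=2),alpha=1.5))
E
```

```text
(no output)
```

View pics/k1.png

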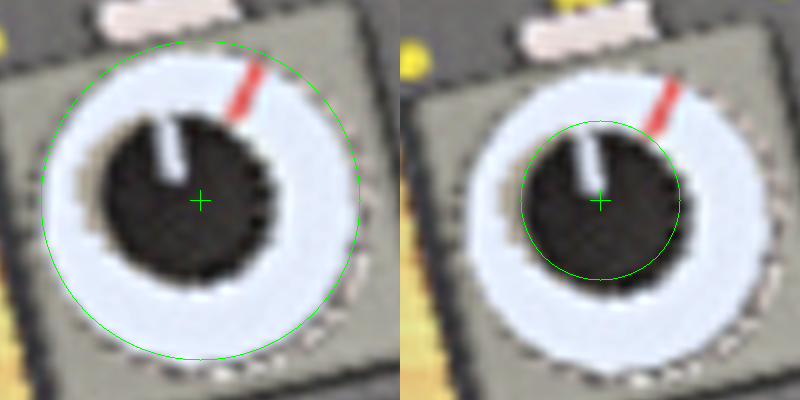

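View pics/m6.png

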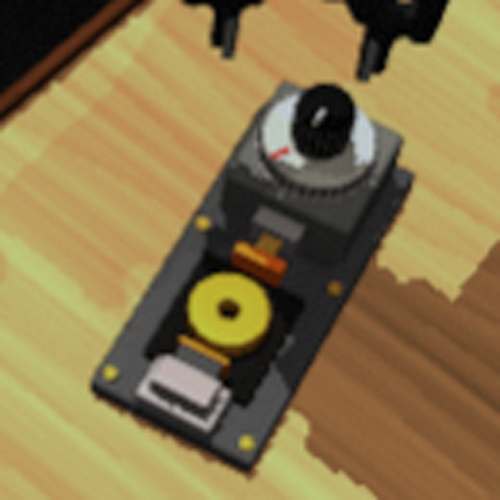

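The scene view shows the amber disc flat and free between the pads at (390,281), with the ring mark undisturbed. The knob centre measures about (0.490, 0.109). Moving over the knob.

```bash
python3 d.py .4905 .1093 .275; python3 -m crank '[[1,10,0,0,0,0,0.7],[1,8.8,0,0,0,0,0.7],[0,0,10,0,0,-10,0.7],[0,0,15,0,0,-10,0.7],[0,0,15,0,0,-10,0.7],[0,0,0,0,0,0,0.7],[0,0,0,0,0,0,0.7],[0,0,0,0,0,0,0.7]]'; python3 d.py .4905 .1093 .252
```

```text
pos [0.50067445 0.09266264 0.31584545] delta tool mm [-0.2 19.5 40.9] yaw tool x -148.25796293100018 tilt [-1.73507528e-03 -6.95729474e-04 -9.99998253e-01] gap 0.0649175713643689 q [ 2.500e-02  2.340e-01 -2.840e-01  1.055e+00 -1.000e-03 -5.290e-01] F [-2.92307984 -0.24578461 -0.29414625] [-0.03124193  0.18985498  0.00646657]
clock: 11.55
tcp_pos: [0.4922, 0.1088, 0.2759]
orientation: [0.001, -0.513, 0.859, -0.0]
wrist_force: [0.1, 0.5, 0.1]
finger_gap: 0.0598
pos [0.49215414 0.10883274 0.27588026] delta tool mm [ 0.4  1.7 23.9] yaw tool x -118.30258124330899 tilt [ 1.23625652e-03  1.79515648e-04 -9.99999220e-01] gap 0.059757196400574655 q [ 0.058  0.256 -0.361  0.952  0.    -1.019] F [0.1411233  0.48957823 0.12719485] [ 0.05024103  0.00271523 -0.0325961 ]
```

```bash
python3 -m crank '[[0,1,8,0,0,0,0.7],[0,0,8,0,0,0,0.7],[0,0,6,0,0,0,0.7],[0,0,0,0,0,0,0.6],[0,0,0,0,0,0,0.5],[0,0,0,0,0,0,0.45],[0,0,0,0,0,0,0.42],[0,0,0,0,0,0,0.42]]' 20; python3 d.py .4905 .1093 .252
python3 - <<'E'
from workcell import *
from h import *
s=read_camera('scene');t=read_camera('top');cv2.imwrite('pics/s7.png',s)
sc=s[190:310,350:470];tc=t[250:350,210:310]
cv2.imwrite('pics/m7.png',cv2.convertScaleAbs(np.hstack([cv2.resize(sc,(400,400),interpolation=2),cv2.resize(tc,(400,400),interpolation=2)]),alpha=1.5))
E
```

```text
clock: 12.55
tcp_pos: [0.4904, 0.1093, 0.2533]
orientation: [-0.0, -0.513, 0.858, 0.001]
wrist_force: [-3.6, 1.8, 2.5]
finger_gap: 0.036
pos [0.49042288 0.10931699 0.25330502] delta tool mm [-0.  -0.1  1.3] yaw tool x -118.21116879238346 tilt [-8.88818593e-04  7.66351045e-04 -9.99999311e-01] gap 0.035962182197337524 q [ 5.900e-02  2.760e-01 -3.960e-01  8.990e-01  1.000e-03 -1.019e+00] F [-3.63254084  1.8304099   2.52717146] [ 0.42333399  0.64273304 -0.01075726]
```

View pics/m7.png

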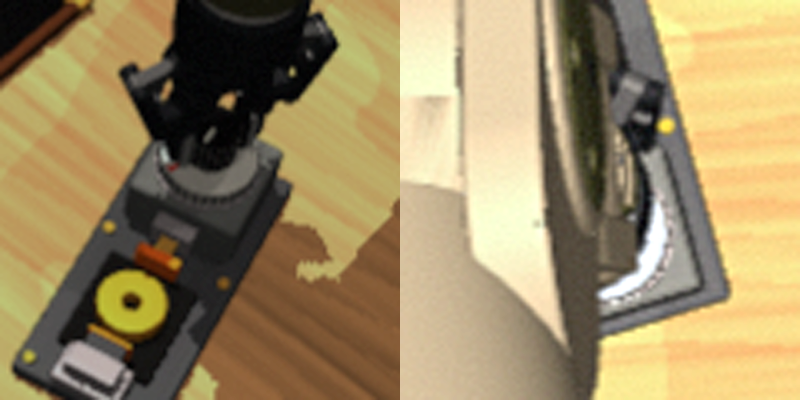

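Contact came from one side only, with 4 N along −tool y at a 36 mm gap, so I'll shift −2 mm before closing fully.

```bash
python3 -m crank '[[0,-1,0,0,0,0,0.42],[0,-1,0,0,0,0,0.42],[0,0,0,0,0,0,0.42],[0,0,0,0,0,0,0.38],[0,0,0,0,0,0,0.36],[0,0,0,0,0,0,0.33],[0,0,0,0,0,0,0.3],[0,0,0,0,0,0,0.3]]' 20; python3 d.py .4905 .1093 .252
```

```text
clock: 13.65
tcp_pos: [0.4897, 0.1095, 0.2531]
orientation: [-0.002, -0.514, 0.858, 0.004]
wrist_force: [-12.7, 8.4, 11.4]
finger_gap: 0.0312
pos [0.48973285 0.10946982 0.25309862] delta tool mm [-0.2 -0.8  1.1] yaw tool x -118.12967368790704 tilt [-0.00688109  0.00431275 -0.99996702] gap 0.03117257990314107 q [ 0.059  0.277 -0.395  0.905  0.005 -1.021] F [-12.68730549   8.38064163  11.40610125] [ 1.80635254  2.66878002 -0.02747581]
```

```bash
python3 -m crank '[[0,0,0,0,0,0,0.46],[0,-1,0,0,0,0,0.46],[0,-0.8,0,0,0,0,0.42],[0,0,0,0,0,0,0.38],[0,0,0,0,0,0,0.35],[0,0,0,0,0,0,0.3],[0,0,0,0,0,0,0.3],[0,0,0,0,0,0,0.3]]' 20; python3 d.py .4905 .1093 .252
```

```text
clock: 14.65
tcp_pos: [0.4902, 0.109, 0.2529]
orientation: [-0.003, -0.514, 0.858, 0.005]
wrist_force: [-17.0, 10.6, 15.1]
finger_gap: 0.0312
pos [0.49023598 0.10901735 0.25289881] delta tool mm [-0.4 -0.1  0.9] yaw tool x -118.10466463683895 tilt [-0.00974092  0.00592902 -0.99993498] gap 0.03117532012812887 q [ 0.057  0.28  -0.392  0.908  0.006 -1.023] F [-16.9617224   10.58931724  15.09295811] [ 2.30705195  3.58530008 -0.07480496]
```

I had the sign of tool y wrong: at this yaw it is (−0.88, 0.47). The force points along +y, so the correction is +y, about +6 mm from here.

```bash
python3 -m crank '[[0,0,0,0,0,0,0.6],[0,0,0,0,0,0,0.6],[0,3,0,0,0,0,0.6],[0,3.2,0,0,0,0,0.5],[0,0,0,0,0,0,0.42],[0,0,0,0,0,0,0.36],[0,0,0,0,0,0,0.3],[0,0,0,0,0,0,0.3]]' 20; python3 d.py .4887 .1100 .252
```

```text
clock: 15.65
tcp_pos: [0.4885, 0.1103, 0.2533]
orientation: [-0.0, -0.513, 0.858, 0.0]
wrist_force: [-2.3, 1.2, 3.6]
finger_gap: 0.0312
pos [0.48853486 0.1102807  0.25330818] delta tool mm [ 0.2 -0.3  1.3] yaw tool x -118.22448845347243 tilt [-4.40913606e-04  2.77569462e-04 -9.99999864e-01] gap 0.03123012610412792 q [ 0.062  0.273 -0.401  0.898  0.    -1.017] F [-2.31213968  1.17793033  3.64067973] [ 0.20487436  0.65678392 -0.06169485]
```

Centred now, with about 2.6 N residual. Turning clockwise (+z) at a 40 N grip.

```bash
python3 -m crank '[[0,0.3,0,0,0,0,0.3],[0,0,0,0,0,0,0.3],[0,0,0,0,0,5,0.3],[0,0,0,0,0,5,0.3],[0,0,0,0,0,5,0.3],[0,0,0,0,0,5,0.3],[0,0,0,0,0,5,0.3],[0,0,0,0,0,5,0.3]]' 40; python3 d.py .4887 .1100 .252
python3 - <<'E'
from workcell import *
from h import *
s=read_camera('scene');cv2.imwrite('pics/s8.png',s)
sc=s[200:310,355:465]
cv2.imwrite('pics/m8.png',cv2.convertScaleAbs(cv2.resize(sc,(500,500),interpolation=2),alpha=1.5))
E
```

```text
clock: 16.65
tcp_pos: [0.4885, 0.1103, 0.2534]
orientation: [0.0, -0.273, 0.962, -0.0]
wrist_force: [-2.7, 0.0, 4.6]
finger_gap: 0.0307
pos [0.48845723 0.11032698 0.25338403] delta tool mm [-0.  -0.4  1.4] yaw tool x -148.3710926626606 tilt [ 5.25465179e-05 -1.06804631e-04 -9.99999993e-01] gap 0.030726396827973648 q [ 0.062  0.272 -0.401  0.897 -0.    -0.49 ] F [-2.6858491   0.02656671  4.61218417] [0.02171453 0.67619948 0.23788896]
```

View pics/m8.png

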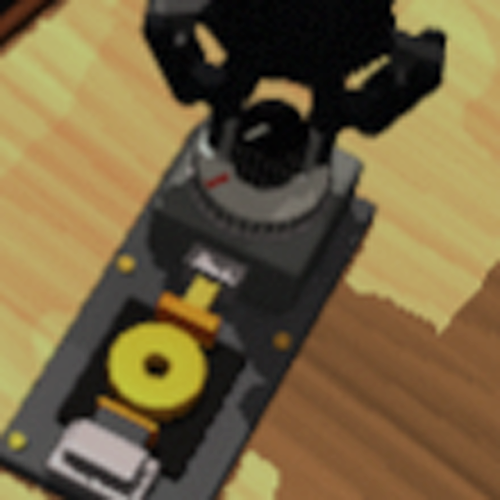

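The scene view shows the jaw pad advanced to about (396,270), the knob mark turned with the fingers, and the red ring mark unmoved at (402,240). Free-turn torque reads about 0.24 N m. Continuing.

```bash
python3 -m crank '[[0,0,0,0,0,3.75,0.3],[0,0,0,0,0,3.75,0.3],[0,0,0,0,0,3.75,0.3],[0,0,0,0,0,3.75,0.3],[0,0,0,0,0,3.75,0.3],[0,0,0,0,0,3.75,0.3],[0,0,0,0,0,3.75,0.3],[0,0,0,0,0,3.75,0.3]]'; python3 d.py .4887 .1100 .252
python3 - <<'E'
from workcell import *
from h import *
s=read_camera('scene');cv2.imwrite('pics/s9.png',s)
sc=s[200:310,355:465]
cv2.imwrite('pics/m9.png',cv2.convertScaleAbs(cv2.resize(sc,(500,500),interpolation=2),alpha=1.5))
E
```

```text
clock: 17.7
tcp_pos: [0.4885, 0.1103, 0.2534]
orientation: [0.0, -0.015, 1.0, -0.0]
wrist_force: [-3.4, -0.0, 4.7]
finger_gap: 0.031
pos [0.48848149 0.11029275 0.25337447] delta tool mm [-0.2 -0.3  1.4] yaw tool x -178.3319836053632 tilt [ 1.28809128e-04 -2.37173886e-04 -9.99999964e-01] gap 0.031040390659913646 q [ 0.062  0.272 -0.401  0.897 -0.     0.033] F [-3.41573563 -0.02736292  4.73909675] [-0.05179123  0.58801371  0.19954555]
```

View pics/m9.png

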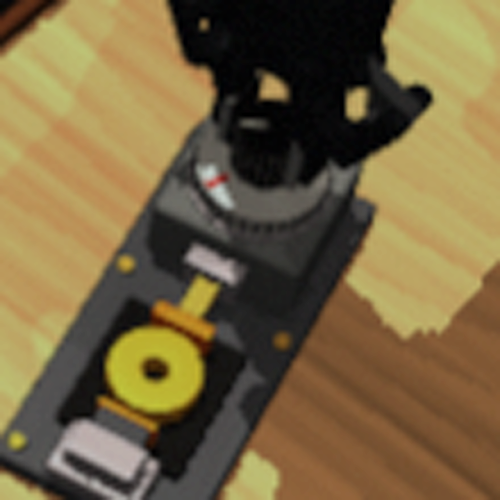

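The jaw pad has reached the disc, with its face near (394,274), and has started pushing it. Torque is about 0.2 N m. Smaller steps now.

```bash
python3 -m crank '[[0,0,0,0,0,1.5,0.3],[0,0,0,0,0,1.5,0.3],[0,0,0,0,0,1.5,0.3],[0,0,0,0,0,1.5,0.3],[0,0,0,0,0,1.5,0.3],[0,0,0,0,0,1.5,0.3],[0,0,0,0,0,1.5,0.3],[0,0,0,0,0,1.5,0.3]]'; python3 d.py .4887 .1100 .252
python3 - <<'E'
from workcell import *
from h import *
print([round(float(get_state()['ft_torque'][2]),3) for _ in range(1)])
s=read_camera('scene');cv2.imwrite('pics/s10.png',s)
sc=s[200:310,355:465]
cv2.imwrite('pics/m10.png',cv2.convertScaleAbs(cv2.resize(sc,(500,500),interpolation=2),alpha=1.5))
E
```

```text
clock: 18.75
tcp_pos: [0.4885, 0.1103, 0.2534]
orientation: [0.0, 0.089, 0.996, -0.0]
wrist_force: [-2.9, -1.3, 5.6]
finger_gap: 0.0309
pos [0.48847124 0.11029234 0.25337711] delta tool mm [-0.3 -0.2  1.4] yaw tool x 169.7406473716692 tilt [ 9.30745653e-05 -2.18869336e-04 -9.99999972e-01] gap 0.03088070159070153 q [ 0.062  0.272 -0.401  0.897 -0.     0.241] F [-2.94938876 -1.30832015  5.63297464] [-0.00916419  0.57666326  0.24675812]
[0.247]
```

View pics/m10.png

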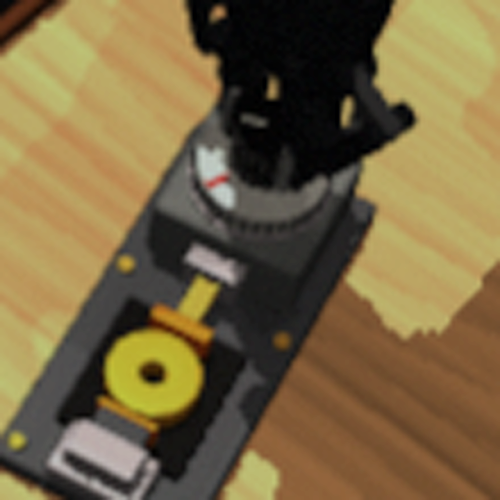

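```bash
cat > m.py <<'E'
import sys
from workcell import *
from h import *
tz=[];
for i in range(6):
    s=read_camera('scene'); tz.append(get_state()['ft_torque'][2])
print('tz',np.round(tz,3),'mean',np.mean(tz))
k=sys.argv[1]; cv2.imwrite(f'pics/s{k}.png',s)
g=lambda im:cv2.convertScaleAbs(cv2.resize(im[255:305,355:405],(500,500),interpolation=2),alpha=1.6)
a=g(s)
hsv=cv2.cvtColor(s,cv2.COLOR_BGR2HSV);m=np.zeros(s.shape[:2],np.uint8);r=(slice(262,296),slice(372,404))
m[r]=cv2.inRange(hsv,(24,140,90),(35,255,255))[r]
cs,_=cv2.findContours(m,0,1);c=max(cs,key=cv2.contourArea);print('disc',cv2.fitEllipse(cv2.convexHull(c)),cv2.moments(m)['m10']/cv2.moments(m)['m00'],cv2.moments(m)['m01']/cv2.moments(m)['m00'])
cv2.imwrite(f'pics/m{k}.png',a)
E
python3 m.py 11; python3 -m crank '[[0,0,0,0,0,1,0.3],[0,0,0,0,0,1,0.3],[0,0,0,0,0,1,0.3],[0,0,0,0,0,1,0.3],[0,0,0,0,0,1,0.3],[0,0,0,0,0,1,0.3],[0,0,0,0,0,1,0.3],[0,0,0,0,0,1,0.3]]'; python3 d.py .4887 .11 .252; python3 m.py 12
```

```text
tz [0.074 0.021 0.056 0.022 0.059 0.055] mean 0.04776274114287638
disc ((388.0970153808594, 281.82391357421875), (18.241252899169922, 20.63042640686035), 105.9889144897461) 389.3975155279503 279.6925465838509
clock: 20.1
tcp_pos: [0.4885, 0.1103, 0.2534]
orientation: [0.0, 0.159, 0.987, -0.0]
wrist_force: [-2.8, -0.1, 4.3]
finger_gap: 0.0307
pos [0.4884838  0.11028732 0.25339253] delta tool mm [-0.3 -0.2  1.4] yaw tool x 161.75542951698944 tilt [ 1.48366150e-04 -2.46430104e-04 -9.99999959e-01] gap 0.030665756513630574 q [ 0.062  0.272 -0.401  0.897 -0.     0.38 ] F [-2.7535002  -0.07772911  4.26290707] [0.00963236 0.63153676 0.14756222]
tz [0.164 0.095 0.128 0.078 0.068 0.059] mean 0.09858076770214791
disc ((387.9604797363281, 282.1424865722656), (18.44829559326172, 20.596609115600586), 102.69933319091797) 389.344512195122 279.8963414634146
```

View pics/m12.png

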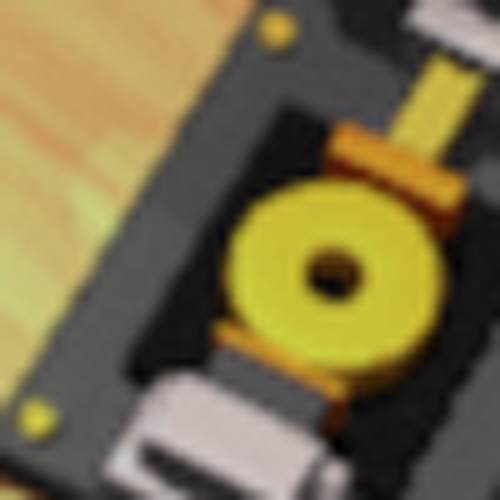

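```bash
cat > trk.py <<'E'
from h import *
import sys
ks=sys.argv[1:]
c,s=np.cos(.2235),np.sin(.2235)
a=w2p('scene',(.589,.1322,.034));b=w2p('scene',(.589+.01*c,.1322+.01*s,.034));d=(b-a)/10;print('px per mm',d)
def mask(k):
    im=cv2.imread(f'pics/s{k}.png').astype(np.float32); return im
ref=None
for k in ks:
    im=mask(k)
    # amber: use G channel - B (disc yellow); soft weights for subpixel centroid of hole+outline via ECC
    g=cv2.GaussianBlur(im[...,1]-im[...,0],(0,0),.7)[262:300,370:408]
    if ref is None:
        ref=g
        mm=np.zeros(g.shape,np.uint8);e=a-(370,262);cv2.circle(mm,(int(round(389.2-370)),int(round(280.2-262))),9,255,-1)
    best=None
    W=np.eye(2,3,dtype=np.float32)
    cc,W=cv2.findTransformECC(ref,g,W,cv2.MOTION_TRANSLATION,(3,200,1e-6),mm,1)
    v=W[:,2]; print(k,'disc shift px',np.round(v,2),'mm along',round(float(v@d/(d@d)),2),round(float(cc),4))
E
python3 trk.py 6 8 9 10 11 12
```

```text
px per mm [-0.21710074  0.3630552 ]
6 disc shift px [ 0. -0.] mm along -0.0 1.0
8 disc shift px [ 0.01 -0.02] mm along -0.07 0.9997
9 disc shift px [-0.23  0.82] mm along 1.93 0.994
10 disc shift px [-0.79  1.62] mm along 4.25 0.9831
11 disc shift px [-0.81  1.62] mm along 4.26 0.9829
12 disc shift px [-1.05  2.1 ] mm along 5.54 0.9811
```

Disc tracking from the scene images shows it still sliding freely (1.3 mm for 8° of turn). Another 8°, which can add 7 N at most.

```bash
python3 -m crank '[[0,0,0,0,0,1,0.3],[0,0,0,0,0,1,0.3],[0,0,0,0,0,1,0.3],[0,0,0,0,0,1,0.3],[0,0,0,0,0,1,0.3],[0,0,0,0,0,1,0.3],[0,0,0,0,0,1,0.3],[0,0,0,0,0,1,0.3]]'; python3 m.py 13; python3 trk.py 6 12 13
```

```text
clock: 21.4
tcp_pos: [0.4885, 0.1103, 0.2534]
orientation: [0.0, 0.227, 0.974, -0.0]
wrist_force: [-3.5, 0.1, 5.5]
finger_gap: 0.0308
tz [0.137 0.134 0.088 0.167 0.102 0.128] mean 0.12606601867525594
disc ((387.707763671875, 282.3705749511719), (18.08796501159668, 20.861238479614258), 105.7225341796875) 389.2631578947368 280.06811145510835
px per mm [-0.21710074  0.3630552 ]
6 disc shift px [ 0. -0.] mm along -0.0 1.0
12 disc shift px [-1.05  2.1 ] mm along 5.54 0.9811
13 disc shift px [-1.27  2.44] mm along 6.5 0.981
```

View pics/m13.png

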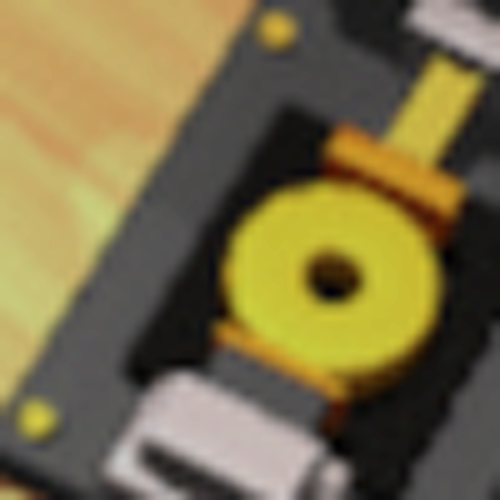

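```bash
python3 -m crank '[[0,0,0,0,0,0.8,0.3],[0,0,0,0,0,0.8,0.3],[0,0,0,0,0,0.8,0.3],[0,0,0,0,0,0.8,0.3],[0,0,0,0,0,0.7,0.3],[0,0,0,0,0,0.7,0.3],[0,0,0,0,0,0.7,0.3],[0,0,0,0,0,0.7,0.3]]'; python3 d.py .4887 .11 .252; python3 m.py 14; python3 trk.py 6 12 13 14
```

```text
clock: 22.7
tcp_pos: [0.4885, 0.1103, 0.2534]
orientation: [0.0, 0.278, 0.961, -0.0]
wrist_force: [-3.4, 0.1, 5.3]
finger_gap: 0.0307
pos [0.48846485 0.1102716  0.25337911] delta tool mm [-0.3 -0.1  1.4] yaw tool x 147.77538576888762 tilt [ 7.40661022e-05 -3.13879143e-04 -9.99999948e-01] gap 0.03072477837935935 q [ 0.062  0.272 -0.401  0.897 -0.     0.624] F [-3.41747404  0.129671    5.33825532] [-0.00136587  0.66961195  0.28100924]
tz [0.185 0.142 0.139 0.14  0.156 0.171] mean 0.15573448476966548
disc ((387.6896057128906, 282.40350341796875), (18.182170867919922, 20.808183670043945), 105.21241760253906) 389.2298136645963 280.04658385093165
px per mm [-0.21710074  0.3630552 ]
6 disc shift px [ 0. -0.] mm along -0.0 1.0
12 disc shift px [-1.05  2.1 ] mm along 5.54 0.9811
13 disc shift px [-1.27  2.44] mm along 6.5 0.981
14 disc shift px [-1.2   2.59] mm along 6.71 0.9615
```

The disc has stopped against the back stop: it moved only 0.2 mm for 6° of turn, and moving torque rose from about 0.20 to 0.28 N m. Contact came at about 86°, so we are now near 7 N. Another 4° should give about 10 N.

```bash
python3 -m crank '[[0,0,0,0,0,0.5,0.3],[0,0,0,0,0,0.5,0.3],[0,0,0,0,0,0.5,0.3],[0,0,0,0,0,0.5,0.3],[0,0,0,0,0,0.5,0.3],[0,0,0,0,0,0.5,0.3],[0,0,0,0,0,0.5,0.3],[0,0,0,0,0,0.5,0.3]]'; python3 d.py .4887 .11 .252; python3 m.py 15; python3 trk.py 6 12 13 14 15
```

```text
clock: 24.0
tcp_pos: [0.4885, 0.1103, 0.2534]
orientation: [0.0, 0.311, 0.95, -0.0]
wrist_force: [-3.5, -0.8, 5.2]
finger_gap: 0.0306
pos [0.48848248 0.11028473 0.25338722] delta tool mm [-0.3 -0.1  1.4] yaw tool x 143.78597357650082 tilt [ 1.30679721e-04 -3.99671545e-04 -9.99999912e-01] gap 0.03055098478879147 q [ 0.062  0.272 -0.401  0.897 -0.     0.694] F [-3.54074343 -0.77443523  5.2106572 ] [-0.02991926  0.63917774  0.30388124]
tz [0.226 0.205 0.264 0.197 0.225 0.202] mean 0.21985804224945463
disc ((387.6896057128906, 282.40350341796875), (18.182170867919922, 20.808183670043945), 105.21241760253906) 389.0809968847352 280.2461059190031
px per mm [-0.21710074  0.3630552 ]
6 disc shift px [ 0. -0.] mm along -0.0 1.0
12 disc shift px [-1.05  2.1 ] mm along 5.54 0.9811
13 disc shift px [-1.27  2.44] mm along 6.5 0.981
14 disc shift px [-1.2   2.59] mm along 6.71 0.9615
15 disc shift px [-1.19  2.57] mm along 6.67 0.963
```

View pics/m15.png

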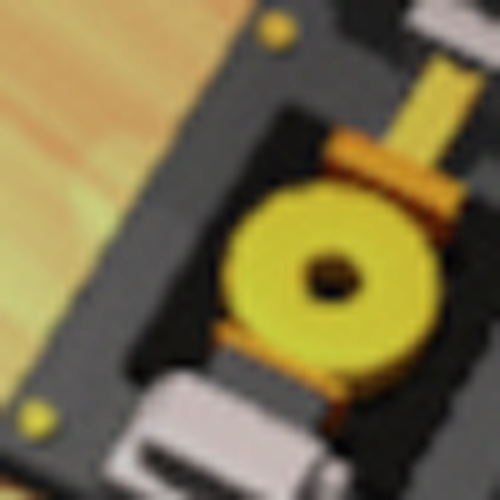

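The disc stays put at 6.7 mm and moving torque reads 0.304 N m, about 0.1 above the free turn, so roughly 10 N. Releasing and backing away.

```bash
python3 -m crank '[[0,0,0,0,0,0,0.4],[0,0,0,0,0,0,0.5],[0,0,0,0,0,0,0.65],[0,0,0,0,0,0,0.7],[0,0,-15,0,0,0,0.7],[0,0,-30,0,0,0,0.7],[0,0,-40,0,0,0,0.7],[0,0,-40,0,0,0,0.7]]' ; python3 -m crank '[[0,0,-25,0,0,0,0.7],[0,-40,0,0,0,0,0.7],[0,-50,0,0,0,0,0.7],[0,-50,0,0,0,0,0.7],[0,-50,0,0,0,0,0.7],[0,-20,0,0,0,0,0.7],[0,0,0,0,0,0,0.7],[0,0,0,0,0,0,0.7]]'; python3 d.py .4887 .11 .252; python3 m.py 16; python3 trk.py 6 14 15 16
python3 - <<'E'
from workcell import *
from h import *
t=read_camera('top');s=read_camera('scene')
cv2.imwrite('pics/t16.png',t);cv2.imwrite('pics/s17.png',s)
z=cv2.imread('pics/top0.png')
f=lambda i:cv2.resize(i[220:345,215:305],None,fx=4,fy=4,interpolation=2)
cv2.imwrite('pics/cmp.png',np.hstack([f(z),f(t)])); cv2.imwrite('pics/full.png',s)
E
```

```text
clock: 25.3
tcp_pos: [0.4883, 0.1104, 0.3805]
orientation: [0.0, 0.311, 0.95, 0.0]
wrist_force: [0.7, 0.2, -0.1]
finger_gap: 0.0599
clock: 26.3
tcp_pos: [0.3647, -0.0588, 0.4039]
orientation: [0.001, 0.311, 0.95, 0.0]
wrist_force: [0.2, 0.4, -0.1]
finger_gap: 0.06
pos [ 0.36471203 -0.05883987  0.40386539] delta tool mm [ -0.  209.4 152. ] yaw tool x 143.7691554963327 tilt [ 1.48517281e-03 -1.43118165e-04 -9.99998887e-01] gap 0.05998854646330723 q [-0.378 -0.088 -0.414  1.243  0.     0.254] F [ 0.20852155  0.43713463 -0.0731162 ] [ 0.02331685  0.00011332 -0.04488627]
tz [ 0.063 -0.008  0.036  0.007 -0.045  0.022] mean 0.012578161156709322
disc ((387.7292175292969, 282.6384582519531), (17.92011260986328, 20.290245056152344), 102.32011413574219) 389.1730769230769 280.12820512820514
px per mm [-0.21710074  0.3630552 ]
6 disc shift px [ 0. -0.] mm along -0.0 1.0
14 disc shift px [-1.2   2.59] mm along 6.71 0.9615
15 disc shift px [-1.19  2.57] mm along 6.67 0.963
16 disc shift px [-1.22  2.59] mm along 6.75 0.9624
```

View pics/cmp.png

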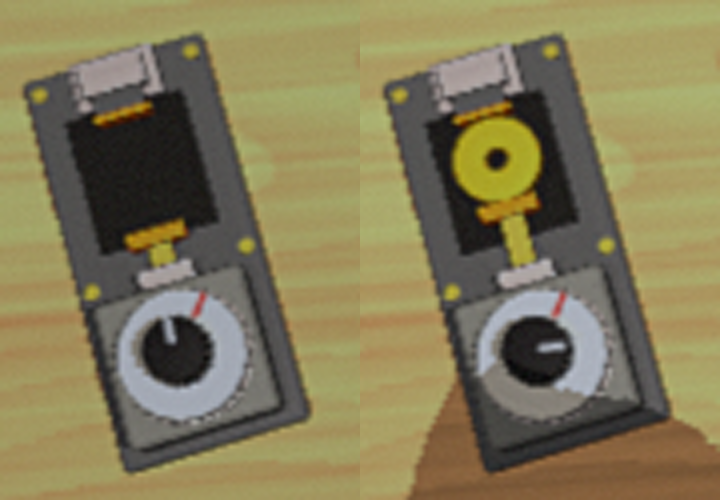

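View pics/full.png

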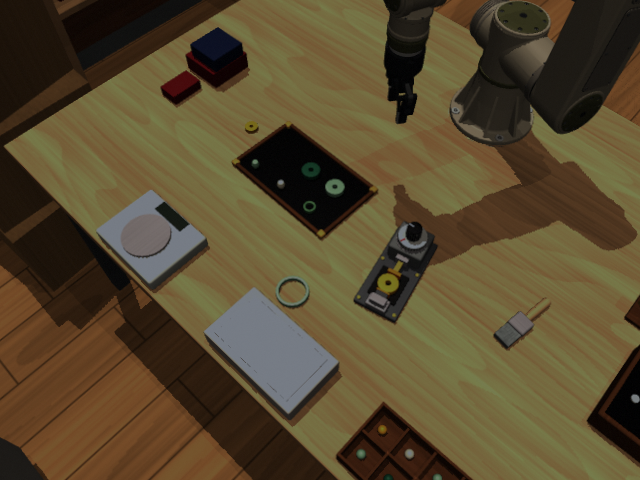

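The top view shows the disc flat between both pads at (338,259). The knob has turned about 95°. I'll measure the ring mark and knob angle numerically before handing in.

Run:
```python
from h import *
for k in ('top0','t16'):
    im=cv2.imread(f'pics/{k}.png').astype(float);r=im[285:315,255:280]
    w=np.clip(r[...,2]-r[...,1]-25,0,None);w[:, :4]*=1
    ys,xs=np.mgrid[285:315,255:280]
    sat=w*((r[...,2]>90)); sat[sat<15]=0
    u,v=(sat*xs).sum()/sat.sum(),(sat*ys).sum()/sat.sum()
    P=p2w('top',u,v,.072);print(k,u,v,P,(sat>0).sum())
for k in ('scene0','s12','s15','s17'):
    im=cv2.imread(f'pics/{k}.png').astype(float);r=im[232:248,392:412]
    w=np.clip(r[...,2]-np.maximum(r[...,1],r[...,0])-25,0,None);ys,xs=np.mgrid[232:248,392:412]
    print(k,(w*xs).sum()/w.sum(),(w*ys).sum()/w.sum())
# disc in bed frame, top camera
im=cv2.imread('pics/t16.png');hsv=cv2.cvtColor(im,cv2.COLOR_BGR2HSV);m=np.zeros(im.shape[:2],np.uint8);sl=(slice(246,272),slice(324,353))
m=cv2.inRange(hsv,(26,140,80),(36,255,255));m[:246]=0;m[273:]=0;m[:,:234]=0;m[:,264:]=0
cs,_=cv2.findContours(m,0,1);c=max(cs,key=cv2.contourArea);e=cv2.fitEllipse(cv2.convexHull(c));print(e)
P=p2w('top',*e[0],.034);q=P[:2]-(.590,.1325);c_,s_=np.cos(.2235),np.sin(.2235);print('bed frame mm',1e3*(c_*q[0]+s_*q[1]),1e3*(-s_*q[0]+c_*q[1]))
```

```text
top0 264.3285714285714 295.7612244897959 [0.51219198 0.10038856 0.072     ] 11
t16 264.3236434108527 295.76937984496124 [0.51217668 0.10039894 0.072     ] 11
scene0 402.44444444444446 239.30246913580248
s12 402.45754716981133 239.29245283018867
s15 402.45410628019323 239.28985507246378
s17 402.4561403508772 239.28070175438597
((248.6999053955078, 259.3056945800781), (20.171276092529297, 22.298969268798828), 58.399051666259766)
bed frame mm 4.27419771010568 -0.002218652507020866
```

```bash
python3 -c "
from workcell import *
print(hand_in())"
```

```text
the job is handed in; nothing more can be done
None
```

I clamped the amber pendant at an estimated 10–10.5 N and handed the job in at about 27 s of the 72 s allowed; no verdict was reported. I laid it on the bed and let go, then turned only the inner knob clockwise by about 98° and took the gripper away.

**Last checks:**
- **Squeeze:** This is inferred, not measured directly. The pendant stopped against the back stop at about 86° of turn, which leaves roughly 12° of squeezing. The turning torque rose from about 0.2 to 0.30 N m, which agrees. Single torque readings scatter by about 0.03 N m or more, one free-turn reading being 0.15.
- **Pendant position:** In the pictures it lies flat, about 4 mm from the bed centre along the clamp and 0 mm off its long axis. It did not shift when I released the knob.
- **Outer ring:** The red mark is within 0.1 mm of its starting place in the top camera, and the scene camera shows no movement either.
- **Other pieces:** In the final scene view they lie where they were.

**Disagreements and mistakes:**
- The two cameras disagreed by about 5 mm on positions. I relied on the top camera and on contact forces.
- While centring on the knob I first corrected the wrong way because of a sign error. That pushed the knob sideways with about 20 N before I fixed it.
- The finger gap read 44 mm on the 46 mm pendant. I did not find out why, but the pictures showed it centred in the fingers.

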